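# Gauge the reground trowels and rack the good ones

### The arm

A 7-joint arm with a two-finger parallel gripper is mounted at the origin on the work surface. World frame = base frame: x ahead of the robot, y to its left, z up, the work surface at z = 0. Lengths are in m, angles in rad, forces in N, time in s.
With the tool pointing down it reaches from about 0.4 to 0.85 m from the base axis. Payload 10.4 kg.
Tool frame: the origin (TCP) lies between the finger pads; the fingertips stand r.nose_length ahead of it and the grasp point (between the pads) lies 6 mm ahead of it (r.nose_length is the distance from the TCP to the fingertips, in m); z points along the fingers, x is the direction in which the jaws open and shut, and the axes are right-handed (so a half turn about z gives the same grasp; the last joint's range is limited). The gripper opens to 87 mm and grips with 3 to 60 N. Pads are 19 mm wide; open, the fingers measure 117 mm over their backs; the gripper's body (75 mm by 190 mm) begins 51 mm behind the grasp point.
Start: joints at [-1.165, 0.332, -0.065, 1.46, 0.022, 1.35, -0.088], TCP at [0.26, 0.568, 0.248] pointing down, gripper open.
Joint ranges: [-2.6, 2.6], [-0.5, 2.12], [-1.47, 1.34], [0.16, 2.42], [-1.27, 4.41], [0.06, 2.06], [-2.6, 2.6]. Speed limits (rad/s): [2.22, 2.22, 2.79, 2.79, 3.14, 3.14, 3.14].

### API

Orientations are given as a unit quaternion [x, y, z, w].
In Python, from bench import r gives the robot as it stands. The module is installed in compiled form; this text tells all that it offers.
- The arm moves only by the shell command python3 -m creep 'ROWS' [OPENING] [FORCE]. ROWS is JSON, a list of rows, each an object of numbers: "x", "y", "z": the shift along the world's x, y, z in m; "spin": the turn about the world's z in degrees. In form: [{"x": .., "y": .., "z": .., "spin": ..}, ...]. A call has 1 to 12 rows; each row is the pose to reach, as a shift and turn from the pose commanded when the call began; what a row does not reach only later rows make up. A row lasts 1/8 s, in which the tool goes at most 62.5 mm and 10.7 degrees, less where a joint would pass 70% of its speed; a pose out of reach is approached as far as the arm can. A call with a gripper value outside its range is refused whole. OPENING is the finger opening in m, from 0 to 0.087, set as the call begins (- or left out, the last holds). The fingers move at their own pace and stop on an object; FORCE is the grip in N (left out, the last holds). Time passes only in rows, so rows that repeat a pose let the fingers close. It gives the time, the measured TCP pose, the force and the opening at its end, in the units of the state.
- r.read_state(): the state, without advancing time (a new reading comes with each control period).
- r.camera(name): name is "scene" or "top"; returns a dict with "pixels" (420x560x3 uint8, blue, green, red), "z_map" (420x560 float32, m along the optical axis (not along the pixel's ray), 0 where there is no reading), "K" (3x3 intrinsics, pixels), "k1" (the pictures are not rectified: a ray, as slopes to the right and down, at radius r is drawn at 1 + k1 r^2 times it, then the intrinsics apply), "R" (3x3) and "t" (3): a world point X has camera coordinates R X + t. Camera axes: x right, y down, z forward; pixel columns grow to the right and rows downward; lengths in m; the calibration is good to about 2 mm. A picture is of the moment at which its call begins.
- r.close_job(): hands the job in, once; it reports no verdict.
The state is a dict: "time": time; "joint_positions": joint angles; "joint_vel": joint speeds; "joint_torque": joint torques, N m; "ee_pos": TCP position; "eef_rot": TCP orientation; "ft_force": force on the tool from outside, world axes, zero at the start; "torque": the same for the moment, N m; "width": finger opening in m.
Only numpy, scipy, OpenCV 4.12 (cv2) and the standard library are available. Lean on these libraries where they do the work, as an engineer would, in place of code of your own. Each camera call takes 0.05 s, during which the arm holds its last target. There are 200 camera calls.

### The job

The trowels lying loose on the bench have just come off the grinding wheel: try each blade in the yellow go gauge and sort them by whether it slides through. Slide those that go through into free stalls of the finished rack, fully home against the back board, and lay those that do not flat in the red regrind tray; an oversize trowel must never go into the rack. Leave the trowel already in the rack there and the other things on the bench where they are.

Things in the scene. Friction and masses are not known exactly. Their poses are not given: they have to be found in the camera images.
- trowel_a_grip (a point): Trowel to check, alike from both ends: flat steel blade 150 long (x), 3 thick, to size (56 wide) or oversize (62), to be found out. Over its middle a post 22 by 12 and a wooden handle 100 long (x), 28 wide, 26 tall. Point: the handle's centre, 50 above the blade's underside; x along the blade, z up out of it. 0.26 kg, balanced under the handle. Starts loose on the bench; may be absent (None)
- trowel_b_grip (a point): Trowel to check, alike from both ends: flat steel blade 150 long (x), 3 thick, to size (56 wide) or oversize (62), to be found out. Over its middle a post 22 by 12 and a wooden handle 100 long (x), 28 wide, 26 tall. Point: the handle's centre, 50 above the blade's underside; x along the blade, z up out of it. 0.26 kg, balanced under the handle. Starts loose on the bench; may be absent (None)
- trowel_c_grip (a point): Trowel to check, alike from both ends: flat steel blade 150 long (x), 3 thick, to size (56 wide) or oversize (62), to be found out. Over its middle a post 22 by 12 and a wooden handle 100 long (x), 28 wide, 26 tall. Point: the handle's centre, 50 above the blade's underside; x along the blade, z up out of it. 0.26 kg, balanced under the handle. Starts loose on the bench; may be absent (None)
- trowel_d_grip (a point): Trowel to check, alike from both ends: flat steel blade 150 long (x), 3 thick, to size (56 wide) or oversize (62), to be found out. Over its middle a post 22 by 12 and a wooden handle 100 long (x), 28 wide, 26 tall. Point: the handle's centre, 50 above the blade's underside; x along the blade, z up out of it. 0.26 kg, balanced under the handle. Starts loose on the bench; may be absent (None)
- finished_1_grip (a point): Handle centre of a finished trowel (56 wide, shaped like the others) that lies fully home in stall 1 of the rack from the start. Just one of the three stalls is so occupied; the other finished trowels are absent (None)
- finished_2_grip (a point): Handle centre of a finished trowel (56 wide, shaped like the others) that lies fully home in stall 2 of the rack from the start. Just one of the three stalls is so occupied; the other finished trowels are absent (None)
- finished_3_grip (a point): Handle centre of a finished trowel (56 wide, shaped like the others) that lies fully home in stall 3 of the rack from the start. Just one of the three stalls is so occupied; the other finished trowels are absent (None)
- rack: Finished rack, fixed: plywood base 160 (x) by 270 (y) by 12 thick, three stalls along y, 84 apart, each a groove 66 wide and 12 high between dividers, open at the mouth (80 from the origin to -x), closed at +x by a back board (face 70 from the origin, top 42 above the bench). Origin: centre of the underside, on the bench; x points into the stalls
- stall_1 (a point): Handle centre of a trowel fully home in stall 1 (the one at the rack's -y end): blade flat on the stall floor (12 above the bench), against the back board, outer end flush with the mouth. x points into the stall, z up. Green capping strips (12 above the floor, 5 thick) overhang 12 from either side, leaving 42 for the post: the blade goes in only level, from the mouth
- stall_2 (a point): Handle centre of a trowel fully home in stall 2: blade flat on the stall floor (12 above the bench), against the back board, outer end flush with the mouth. x points into the stall, z up. Green capping strips (12 above the floor, 5 thick) overhang 12 from either side, leaving 42 for the post: the blade goes in only level, from the mouth
- stall_3 (a point): Handle centre of a trowel fully home in stall 3: blade flat on the stall floor (12 above the bench), against the back board, outer end flush with the mouth. x points into the stall, z up. Green capping strips (12 above the floor, 5 thick) overhang 12 from either side, leaving 42 for the post: the blade goes in only level, from the mouth
- gauge: Go gauge, fixed: dark base plate 66 (x) by 116 (y), 8 thick, with two yellow jaws 50 long (x), 22 wide, tops 24 above the bench, faces 59 apart across y, bevelled (8 long, 4 wide) at both mouths; open above. A to-size blade slides through along x just above the plate; an oversize one stops at the jaws' ends. Origin: centre of the plate's underside, on the bench; x along the channel
- tray_in (a point): Centre of the inner floor of the red regrind tray, fixed: inside 180 (x) by 190 (y), floor 5 above the bench, walls 5 thick, rim 28 above the bench. Two trowels fit side by side, handles along y, 42 to either side of the centre in x
- compound_bar: Leave alone: a red-brown bar of polishing compound 150 by 48 by 38, origin at its underside
- tin: Leave alone: a tin 70 across, 100 tall, origin at its underside
- spare_wheel: Leave alone: a spare polishing wheel 110 across, 24 thick, lying flat, origin at its underside
- wrench: Leave alone: a steel wrench lying on the bench
- brush: Leave alone: a hand brush lying behind the rack

How it is judged:
By the outcome, as a careful person would: the job done as asked, in the order asked, and still so for the second after the job is handed in, with the robot touching nothing.
Of trowel_a, trowel_b, trowel_c, trowel_d only 3 to 4 are there at a start; the rules pass over those that are not, and their reading is None.
Of finished_1, finished_2, finished_3 only 1 to 1 are there at a start; the rules pass over those that are not, and their reading is None.
At some moment in a run one of trowel_a, trowel_b, trowel_c, trowel_d may be knocked a few centimetres aside while the robot is not near it.
It also fails if it takes over 210 s, if anything falls off the work surface, if the arm or the gripper's body presses on something with over 40 N, if the wrist force passes 120 N, or if a joint passes its speed limit or range.

## Working session

There is one attempt and no reset: what is moved stays moved. The work goes in short steps, Python scripts to look and compute and a shell command to move; the robot and the scene stay as the last step left them, time stands still between calls to the robot, and variables do not carry over. Pictures are saved under pics/ and viewed, about 12 in all and at most 16, crops included, and the job is handed in when it is done.

```bash
mkdir -p pics
python3 - <<'E'
from bench import r
import cv2,numpy as np
print(r.read_state(), r.nose_length)
for n in("scene","top"):
    c=r.camera(n); cv2.imwrite(f"pics/{n}0.png",c["pixels"]); np.savez(f"{n}0.npz",**c)
    print(n,c["K"],c["k1"],c["R"],c["t"], (c["z_map"]>0).mean())
E
```

```text
{'time': 0.0, 'joint_positions': array([-1.16458692,  0.33289688, -0.06469967,  1.46091336,  0.02161891,
        1.34989835, -0.08848927]), 'joint_vel': array([-5.31304458e-04, -5.71308883e-04, -3.14161988e-04, -2.77262150e-05,
       -7.77244183e-04,  2.23085271e-03, -1.41592149e-03]), 'joint_torque': array([ 8.55621020e-04, -6.23263621e+01,  2.48045626e-02, -3.89885366e+01,
       -6.13294286e-02,  4.01355105e-02,  8.34375965e-05]), 'ee_pos': array([0.25973529, 0.56810014, 0.24675165]), 'eef_rot': array([ 8.41354794e-01,  5.40482753e-01, -5.73869402e-04,  4.17870642e-04]), 'ft_force': array([ 0.20479958, -0.34851468, -0.22889774]), 'torque': array([-0.06017415, -0.05764516, -0.03029609]), 'width': 0.08709672238713373} 0.025
scene [[476.78446986   0.         285.86698306]
 [  0.         476.78446986 210.79992054]
 [  0.           0.           1.        ]] -0.136260695818869 [[ 0.87458831  0.48472381  0.01175263]
 [ 0.38845724 -0.68597685 -0.61525339]
 [-0.29016593  0.54265882 -0.7882418 ]] [-0.5618317  -0.14632219  1.45309274] 0.996109693877551
top [[459.99034528   0.         279.27095305]
 [  0.         459.99034528 203.60541492]
 [  0.           0.           1.        ]] -0.0702049138114313 [[-0.01780765 -0.99967194  0.01840915]
 [-0.9908193   0.01517609 -0.13433842]
 [ 0.13401497 -0.02063239 -0.9907645 ]] [0.06478742 0.60842656 1.52172814] 0.9961734693877551
```

View pics/scene0.png

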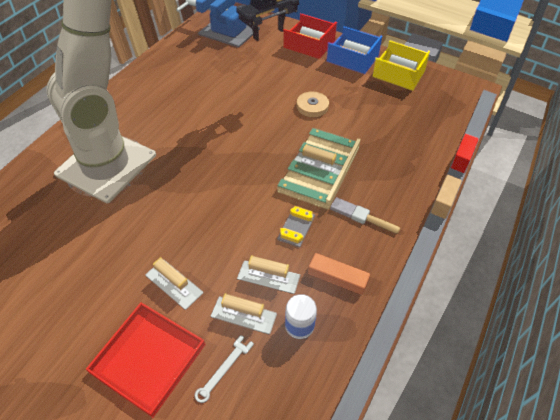

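View pics/top0.png

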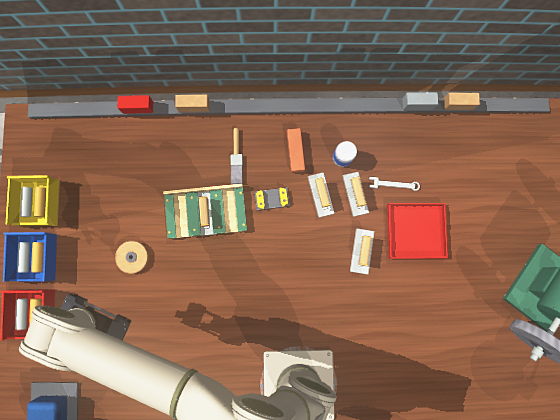

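The bench shows three loose trowels in the top view, at about (321,195), (357,193) and (363,251). Stall 2 is occupied, with a handle at (205,212). The gauge is at (272,198) and the tray at (418,231). Next I'll measure them.

```bash
cat > h.py <<'E'
import numpy as np,cv2
from bench import r
def undist(c,uv):
    K=c["K"];d=np.array([float(c["k1"]),0,0,0])
    return cv2.undistortPoints(np.asarray(uv,float).reshape(-1,1,2),K,d).reshape(-1,2)
def cloud(c):
    h,w=c["z_map"].shape;u,v=np.meshgrid(np.arange(w),np.arange(h))
    n=undist(c,np.stack([u,v],-1)); z=c["z_map"].reshape(-1,1)
    return ((np.c_[n,np.ones(len(n))]*z-c["t"])@c["R"]).reshape(h,w,3)
def plane(c,uv,z):  # pixel rays cut with height z
    n=undist(c,uv); d=np.c_[n,np.ones(len(n))]@c["R"]; o=-c["R"].T@c["t"]
    return (o+d*((z-o[2])/d[:,2:]))[:,:2]
def blobs(c,mask,z,amin=30):
    """mask blobs -> centre, long side, short side, yaw of long side, on plane z"""
    out=[]
    cs,_=cv2.findContours(mask.astype(np.uint8),cv2.RETR_EXTERNAL,cv2.CHAIN_APPROX_NONE)
    for k in cs:
        if len(k)<8: continue
        m=np.zeros(mask.shape,np.uint8);cv2.drawContours(m,[k],-1,1,-1)
        if m.sum()<amin: continue
        v,u=np.nonzero(m); p=plane(c,np.c_[u,v],z)
        ctr,(a,b),_=rc=cv2.minAreaRect((p*1000).astype(np.float32))
        e,V=np.linalg.eigh(np.cov(p.T)); yaw=np.degrees(np.arctan2(V[1,1],V[0,1]))
        yaw=(yaw+90)%180-90
        out.append((np.round(p.mean(0)*1000,1),np.round(ctr,1),round(max(a,b),1),round(min(a,b),1),round(yaw,1),int(m.sum()),tuple(np.round([u.mean(),v.mean()]).astype(int))))
    return out
def hsv(c): return cv2.cvtColor(c["pixels"],cv2.COLOR_BGR2HSV)
def handles(c):
    P=cloud(c);H=hsv(c)
    m=(P[...,2]>.045)&(P[...,2]<.085)&(P[...,0]>.3)&(P[...,0]<.95)&(abs(P[...,1])<.65)&(H[...,0]>8)&(H[...,0]<30)&(H[...,1]>60)
    return m,P
E
python3 - <<'E'
from h import *
for n in("scene","top"):
    c=dict(np.load(n+"0.npz")); m,P=handles(c); H=hsv(c)
    print(n,"handles");[print(b) for b in blobs(c,m,.06)]
    ok=(P[...,0]>.3)&(P[...,0]<.95)&(abs(P[...,1])<.65)
    y=(H[...,0]>22)&(H[...,0]<35)&(H[...,1]>180)&(H[...,2]>120)&ok
    print("gauge",[(*b,np.round(np.median(P[y][:,2]),3)) for b in blobs(c,y,.024,15)])
    red=((H[...,0]<4)|(H[...,0]>176))&(H[...,1]>190)&ok
    print("tray",blobs(c,red,.028,200))
    g=(H[...,0]>60)&(H[...,0]<90)&(H[...,1]>70)&ok
    print("green",*blobs(c,g,.029,15),sep="\n ")
    bl=(H[...,1]<45)&(H[...,2]>110)&ok&(P[...,2]<.02)
    print("grey",*blobs(c,bl,.003,60),sep="\n ")
c=dict(np.load("top0.npz"))
cv2.imwrite("pics/crop.png",cv2.resize(c["pixels"][140:290,150:460],None,fx=2.5,fy=2.5,interpolation=cv2.INTER_CUBIC))
E
```

```text
scene handles
(array([ 647.4, -219.7]), array([ 646.8, -219.9]), 99.7, 33.4, np.float64(11.6), 534, (np.int64(242), np.int64(305)))
(array([ 447.9, -234.2]), array([ 448.2, -233.9]), 105.9, 30.1, np.float64(-11.4), 438, (np.int64(170), np.int64(273)))
(array([645.1, -98.3]), array([644.7, -98.2]), 101.3, 36.4, np.float64(12.1), 493, (np.int64(268), np.int64(266)))
(array([945.8, 346.5]), array([945.2, 352.9]), 134.5, 8.9, np.float64(89.6), 97, (np.int64(440), np.int64(192)))
(array([582.3, 306.8]), array([581.6, 307.4]), 103.7, 45.9, np.float64(2.2), 380, (np.int64(319), np.int64(154)))
gauge [(array([637.4,  33.4]), array([636.6,  33.1]), 63.9, 26.3, np.float64(6.1), 142, (np.int64(290), np.int64(235)), np.float64(0.023)), (array([627.8, 113.3]), array([627.3, 113.1]), 63.3, 31.0, np.float64(5.1), 184, (np.int64(301), np.int64(213)), np.float64(0.023))]
tray [(array([ 514.8, -441.2]), array([ 514.9, -429.9]), 197.1, 190.3, np.float64(-17.2), 6126, (np.int64(141), np.int64(362)))]
green
 (array([595.3, 183.5]), array([594.6, 183.4]), 143.2, 25.0, np.float64(4.7), 288, (np.int64(303),
[... 3218 characters left out ...]
(array([575.3, 305.2]), array([586. , 310.9]), 151.3, 40.9, np.float64(3.7), 213, (np.int64(207), np.int64(216)))
 (array([634.5,  76. ]), array([634.5,  75.9]), 68.9, 49.2, np.float64(13.7), 243, (np.int64(273), np.int64(198)))
 (array([ 678.3, -352.1]), array([ 680.2, -352.7]), 179.6, 37.3, np.float64(83.9), 309, (np.int64(394), np.int64(184)))
 (array([644.3, -91.2]), array([644.4, -91.1]), 150.5, 57.1, np.float64(13.3), 690, (np.int64(321), np.int64(195)))
 (array([ 639.5, -206. ]), array([ 645.5, -213.2]), 150.6, 57.5, np.float64(14.0), 412, (np.int64(353), np.int64(195)))
 (array([738.8, 204.3]), array([742.6, 202.6]), 100.9, 41.7, np.float64(-1.1), 266, (np.int64(236), np.int64(169)))
```

View pics/crop.png

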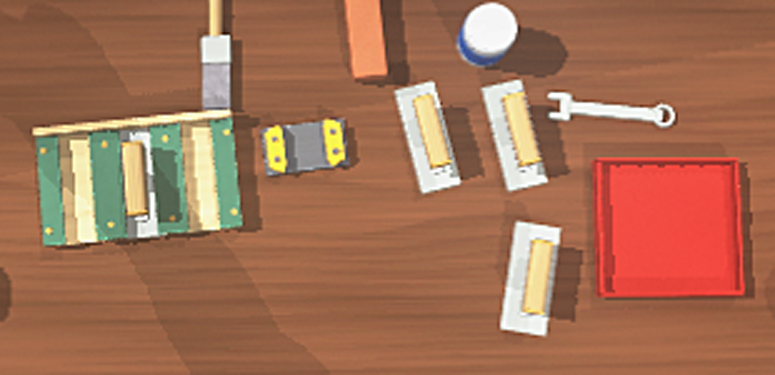

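The crop shows both jaws of the gauge, the tray and the blades clearly. Blade widths read 57, 57 and 64 mm, so the trowel at (445,-228) is probably oversize, though the gauge decides that. The two cameras disagree by about 4–5 mm in y. I'll move over the first trowel and settle it against the tool.

```bash
python3 -m creep '[{"x":0.06,"y":-0.1,"spin":10},{"x":0.38,"y":-0.655,"spin":38},{"x":0.38,"y":-0.655,"spin":38},{"x":0.38,"y":-0.655,"spin":38},{"x":0.38,"y":-0.655,"spin":38},{"x":0.38,"y":-0.655,"spin":38},{"x":0.38,"y":-0.655,"spin":38},{"x":0.38,"y":-0.655,"spin":38},{"x":0.38,"y":-0.655,"spin":38},{"x":0.38,"y":-0.655,"spin":38},{"x":0.38,"y":-0.655,"spin":38},{"x":0.38,"y":-0.655,"spin":38}]' 0.06 20
python3 -m creep '[{},{},{},{}]'
python3 - <<'E'
from h import *
print(r.read_state()["joint_positions"])
c=dict(np.load("top0.npz")); P=cloud(c);H=hsv(c)
ok=(P[...,0]>.3)&(P[...,0]<.9)&(abs(P[...,1])<.65)
y=(H[...,0]>22)&(H[...,0]<35)&(H[...,1]>150)&(H[...,2]>120)&(P[...,1]<.15)&(P[...,1]>0)&ok
print("gauge",*blobs(c,y,.024,10),sep="\n")
red=((H[...,0]<5)|(H[...,0]>175))&(H[...,1]>150)&ok
print("tray",*blobs(c,red,.028,200),sep="\n")
c=dict(np.load("scene0.npz")); P=cloud(c);H=hsv(c)
red=((H[...,0]<6)|(H[...,0]>172))&(H[...,1]>150)&(P[...,0]<.9)
print("tray",*blobs(c,red,.028,200),sep="\n")
E
```

```text
[-1.1645984   0.33279787 -0.06471937  1.46086394  0.02158092  1.3498993
 -0.08855092]
gauge
(array([627.5, 120.4]), array([626.5, 120.7]), 60.3, 21.7, np.float64(6.5), 105, (np.int64(260), np.int64(199)))
(array([636.6,  40.6]), array([636.7,  40.5]), 60.3, 22.2, np.float64(6.0), 109, (np.int64(283), np.int64(196)))
tray
(array([ 510.5, -416.6]), array([ 511.4, -416.8]), 207.5, 190.3, np.float64(89.8), 3312, (np.int64(417), np.int64(231)))
tray
(array([ 518.2, -428.6]), array([ 515.2, -425. ]), 202.8, 199.5, np.float64(-79.1), 7317, (np.int64(146), np.int64(358)))
(array([244.3, 913.6]), array([234.3, 922. ]), 277.4, 214.0, np.float64(-73.6), 1587, (np.int64(310), np.int64(36)))invalid input at $[0]: expected keys x, y, z, spin
invalid input at $[0]: expected keys x, y, z, spin
```

```bash
python3 -m creep '[{"x":0.06,"y":-0.1,"z":0,"spin":10},{"x":0.38,"y":-0.655,"z":0,"spin":38},{"x":0.38,"y":-0.655,"z":0,"spin":38},{"x":0.38,"y":-0.655,"z":0,"spin":38},{"x":0.38,"y":-0.655,"z":0,"spin":38},{"x":0.38,"y":-0.655,"z":0,"spin":38},{"x":0.38,"y":-0.655,"z":0,"spin":38},{"x":0.38,"y":-0.655,"z":0,"spin":38},{"x":0.38,"y":-0.655,"z":0,"spin":38},{"x":0.38,"y":-0.655,"z":0,"spin":38},{"x":0.38,"y":-0.655,"z":0,"spin":38},{"x":0.38,"y":-0.655,"z":0,"spin":38}]' 0.06 20
python3 - <<'E'
from h import *
print(r.read_state()["joint_positions"])
for n in("scene","top"):
    c=r.camera(n); m,P=handles(c); print(n,*blobs(c,m,.06),sep="\n"); cv2.imwrite(f"pics/{n}1.png",c["pixels"])
E
```

```text
time: 1.6
ee_pos: [0.634, -0.0768, 0.2474]
eef_rot: [0.619, 0.785, 0.0, -0.0]
ft_force: [0.3, 0.6, 0.4]
width: 0.0599
[-0.241805    0.37229077  0.38522545  1.44171645 -0.14056667  1.35502003
  1.95550523]
scene
(array([ 647.4, -219.6]), array([ 646.8, -219.7]), 99.7, 33.4, np.float64(11.6), 533, (np.int64(242), np.int64(305)))
(array([ 447.6, -234. ]), array([ 448. , -233.8]), 105.5, 30.3, np.float64(-11.1), 437, (np.int64(170), np.int64(273)))
(array([645.2, -98.3]), array([644.7, -98.2]), 101.3, 36.4, np.float64(12.0), 494, (np.int64(268), np.int64(266)))
(array([945.8, 346.6]), array([945.1, 352.2]), 135.9, 8.9, np.float64(89.7), 98, (np.int64(440), np.int64(192)))
(array([582.2, 306.8]), array([581.6, 306.8]), 103.8, 45.1, np.float64(2.0), 379, (np.int64(319), np.int64(154)))
top
(array([ 445.5, -226.4]), array([ 445.9, -226.3]), 98.6, 27.0, np.float64(-10.8), 240, (np.int64(365), np.int64(250)))
(array([586.1, 308. ]), array([586. , 308.3]), 101.0, 28.9, np.float64(4.3), 253, (np.int64(204), np.int64(211)))
(array([947.1, 352.9]), array([945.1, 354.6]), 111.5, 21.7, np.float64(88.6), 178, (np.int64(191), np.int64(107)))
(array([ 947.9, -601.3]), array([ 946.7, -600.9]), 118.2, 18.5, np.float64(-89.1), 149, (np.int64(463), np.int64(105)))
```

```bash
python3 -m creep '[{"x":0.004,"y":-0.006,"z":-0.05,"spin":0},{"x":0.004,"y":-0.006,"z":-0.10,"spin":0},{"x":0.004,"y":-0.006,"z":-0.14,"spin":0},{"x":0.004,"y":-0.006,"z":-0.17,"spin":0},{"x":0.004,"y":-0.006,"z":-0.191,"spin":0},{"x":0.004,"y":-0.006,"z":-0.191,"spin":0},{"x":0.004,"y":-0.006,"z":-0.191,"spin":0}]'
python3 -m creep '[{"x":0,"y":0,"z":0,"spin":0},{"x":0,"y":0,"z":0,"spin":0},{"x":0,"y":0,"z":0,"spin":0},{"x":0,"y":0,"z":0,"spin":0},{"x":0,"y":0,"z":0,"spin":0}]' 0 40
python3 -m creep '[{"x":0,"y":0,"z":0.02,"spin":0},{"x":0,"y":0,"z":0.04,"spin":0},{"x":0,"y":0,"z":0.04,"spin":0},{"x":0,"y":0,"z":0.04,"spin":0}]'
python3 - <<'E'
from h import *
for n in("scene","top"):
    c=r.camera(n);np.savez(n+"1.npz",**c); P=cloud(c);H=hsv(c)
    cv2.imwrite(f"pics/{n}2.png",c["pixels"])
    bl=(H[...,1]<45)&(H[...,2]>110)&(P[...,0]>.5)&(P[...,0]<.8)&(P[...,1]>-.25)&(P[...,1]<0)&(P[...,2]<.06)
    print(n,*blobs(c,bl,.042,30),sep="\n ")
a=cv2.imread("pics/scene2.png")[200:350,180:380];b=cv2.imread("pics/top2.png")[120:270,240:440]
cv2.imwrite("pics/g1.png",cv2.resize(np.hstack([a,b]),None,fx=2,fy=2,interpolation=cv2.INTER_CUBIC))
E
```

```text
time: 2.58
ee_pos: [0.6381, -0.0814, 0.0579]
eef_rot: [0.62, 0.785, 0.001, 0.001]
ft_force: [-0.4, 0.2, 0.6]
width: 0.06
time: 3.2
ee_pos: [0.6375, -0.0815, 0.0568]
eef_rot: [0.62, 0.785, 0.0, 0.0]
ft_force: [-0.5, -1.9, 3.8]
width: 0.0281
time: 3.7
ee_pos: [0.6372, -0.081, 0.0965]
eef_rot: [0.619, 0.785, 0.0, -0.0]
ft_force: [0.3, 0.2, -2.5]
width: 0.0275
scene
 (array([ 783.5, -218.7]), array([ 781.1, -217.6]), 48.7, 13.0, np.float64(0.8), 48, (np.int64(294), np.int64(335)))
 (array([ 667.5, -235.7]), array([ 656.7, -231.8]), 145.7, 56.9, np.float64(14.4), 927, (np.int64(246), np.int64(318)))
 (array([ 528. , -244.7]), array([ 527. , -245.4]), 37.1, 22.7, np.float64(84.4), 119, (np.int64(195), np.int64(294)))
 (array([686.5, -74.7]), array([682.1, -72.8]), 66.6, 59.2, np.float64(40.5), 448, (np.int64(287), np.int64(270)))
top
 (array([ 507.4, -219.9]), array([ 508. , -220.1]), 41.3, 20.3, np.float64(89.9), 80, (np.int64(361), np.int64(232)))
 (array([ 591.6, -210.2]), array([ 605.5, -212.5]), 77.2, 53.6, np.float64(35.8), 192, (np.int64(357), np.int64(208)))
 (array([701.7, -49. ]), array([701.6, -51. ]), 29.5, 19.9, np.float64(-59.5), 44, (np.int64(309), np.int64(176)))
```

View pics/g1.png

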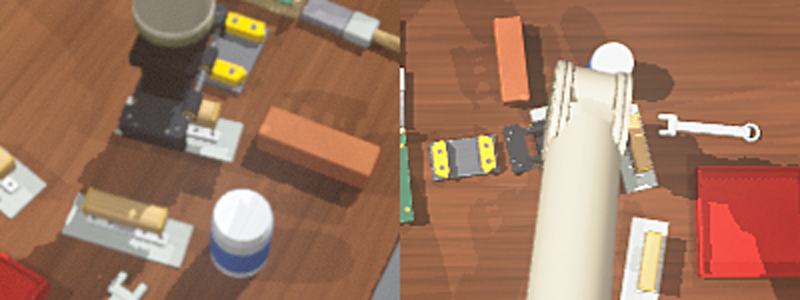

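Run:
```python
from h import *
s=r.read_state();print(s["ee_pos"],s["eef_rot"])
q=s["eef_rot"];yaw=np.degrees(2*np.arctan2(q[1],q[0]));print("jaw yaw",yaw)
a=np.radians(yaw-90);X=np.array([np.cos(a),np.sin(a)]);Y=np.array([-X[1],X[0]])
for n in("scene","top"):
    c=dict(np.load(n+"1.npz"));P=cloud(c);H=hsv(c)
    bl=(H[...,1]<45)&(H[...,2]>110)&(P[...,0]>.6)&(P[...,0]<.8)&(P[...,1]>-.16)&(P[...,1]<0)&(P[...,2]<.06)&(P[...,2]>.02)
    v,u=np.nonzero(bl);p=plane(c,np.c_[u,v],.0435)-s["ee_pos"][:2]
    A=p@X*1000;B=p@Y*1000
    print(n,len(A),"along max",np.percentile(A,[95,99,100]).round(1))
    for lo in range(40,80,6):
        k=(A>=lo)&(A<lo+6)
        if k.sum()>5: print(lo,k.sum(),B[k].min().round(1),B[k].max().round(1))
    print("z",np.median(P[bl][:,2]))
```

```text
[ 0.63683675 -0.08108931  0.09587618] [ 6.19514376e-01  7.84985048e-01 -2.90053729e-04 -5.72706721e-04]
jaw yaw 103.4386208027106
scene 427 along max [74.4 76.6 77. ]
40 34 -30.7 18.5
46 50 -31.4 26.3
52 48 -30.0 24.8
58 50 -31.4 26.2
64 49 -31.4 25.4
70 49 -30.7 26.1
76 9 -29.4 21.1
z 0.042718336505040866
top 42 along max [78.4 78.9 79.3]
58 8 8.0 26.4
64 14 6.2 28.8
70 12 4.4 27.0
76 8 0.1 28.6
z 0.04251189972113224
```

Run:
```python
from h import *
for n in("scene","top"):
    c=dict(np.load(n+"0.npz"));P=cloud(c);H=hsv(c)
    print(n,"cam",-c["R"].T@c["t"])
    reg=(P[...,0]>.56)&(P[...,0]<.7)&(P[...,1]<.15)&(P[...,1]>0)
    hi=reg&(P[...,2]>.02)&(P[...,2]<.03)
    print("tops",*blobs(c,hi,.024,10),sep="\n ")
    y=(H[...,0]>20)&(H[...,0]<35)&(H[...,1]>140)&(H[...,2]>100)&reg&(P[...,2]>.02)
    print("yellow",*blobs(c,y,.024,10),sep="\n ")
    for z in (0.006,): 
        pl=reg&(P[...,2]>.006)&(H[...,1]<90); print("plate",*blobs(c,pl,.008,50),sep="\n ")
    # rim of tray
    t=(P[...,2]>.02)&(P[...,2]<.035)&(P[...,0]<.68)&(P[...,0]>.36)&(P[...,1]<-.29)&(P[...,1]>-.58)
    print("rim",*blobs(c,t,.028,50),sep="\n ")
```

```text
scene cam [ 0.96984936 -0.61657402  1.06196622]
tops
 (array([636. ,  36.7]), array([634.5,  35.9]), 62.8, 24.3, np.float64(5.4), 161, (np.int64(291), np.int64(234)))
 (array([626.4, 115.9]), array([625.8, 115.6]), 63.4, 25.8, np.float64(7.1), 150, (np.int64(301), np.int64(212)))
yellow
 (array([635.4,  36.3]), array([634.4,  35.9]), 62.7, 24.3, np.float64(3.8), 156, (np.int64(290), np.int64(234)))
 (array([626.4, 115.9]), array([625.8, 115.6]), 63.4, 25.8, np.float64(7.1), 150, (np.int64(301), np.int64(212)))
plate
 (array([631.1,  82.5]), array([630.8,  82.9]), 65.9, 50.5, np.float64(7.2), 317, (np.int64(297), np.int64(224)))
rim
 (array([ 515.1, -427.9]), array([ 512.6, -424.2]), 201.5, 194.5, np.float64(87.0), 6953, (np.int64(145), np.int64(357)))
top cam [0.40006014 0.08692953 1.58821659]
tops
 (array([629.1, 119.8]), array([628.7, 120.3]), 62.5, 20.6, np.float64(4.4), 94, (np.int64(260), np.int64(199)))
 (array([636.5,  39.5]), array([636.8,  39.4]), 59.5, 21.8, np.float64(6.3), 99, (np.int64(283), np.int64(196)))
yellow
 (array([627.7, 119.3]), array([628. , 119.9]), 63.3, 20.9, np.float64(5.2), 91, (np.int64(260), np.int64(199)))
 (array([636.5,  39.6]), array([636.8,  39.4]), 59.5, 21.8, np.float64(5.3), 83, (np.int64(283), np.int64(196)))
plate
 (array([632.2,  81.2]), array([633. ,  79.6]), 66.6, 62.7, np.float64(12.3), 289, (np.int64(271), np.int64(198)))
rim
 (array([ 507.2, -419.7]), array([ 511.1, -418.8]), 202.8, 190.3, np.float64(73.9), 417, (np.int64(418), np.int64(232)))
```

```bash
python3 -m creep '[{"x":-0.03,"y":0.03,"z":0.01,"spin":-2},{"x":-0.07,"y":0.07,"z":0.01,"spin":-5},{"x":-0.10,"y":0.11,"z":0.01,"spin":-7},{"x":-0.122,"y":0.147,"z":0.01,"spin":-7},{"x":-0.122,"y":0.147,"z":0.01,"spin":-7},{"x":-0.122,"y":0.147,"z":-0.01,"spin":-7},{"x":-0.122,"y":0.147,"z":-0.03,"spin":-7},{"x":-0.122,"y":0.147,"z":-0.03,"spin":-7},{"x":-0.122,"y":0.147,"z":-0.03,"spin":-7}]'
python3 - <<'E'
from h import *
s=r.read_state();print(s["ee_pos"],s["ft_force"],s["joint_positions"])
q=s["eef_rot"];yaw=np.degrees(2*np.arctan2(q[1],q[0]));print("jaw yaw",yaw)
for n in("scene","top"):
    c=r.camera(n);np.savez(n+"2.npz",**c);cv2.imwrite(f"pics/{n}3.png",c["pixels"])
a=cv2.imread("pics/scene3.png")[170:320,210:350];b=cv2.imread("pics/top3.png")[150:300,220:360]
cv2.imwrite("pics/g2.png",cv2.resize(np.hstack([a,b]),None,fx=2.8,fy=2.8,interpolation=cv2.INTER_CUBIC))
E
```

```text
time: 4.92
ee_pos: [0.5158, 0.0652, 0.0671]
eef_rot: [0.667, 0.745, 0.0, 0.0]
ft_force: [-0.5, 0.3, -1.3]
width: 0.0278
[0.51582131 0.06520759 0.06707849] [-0.54113488  0.29076658 -1.34193999] [-0.49912562  0.29133874  0.32398178  1.9458324  -0.11479712  0.92162956
  1.56397968]
jaw yaw 96.39068931357163
```

View pics/g2.png

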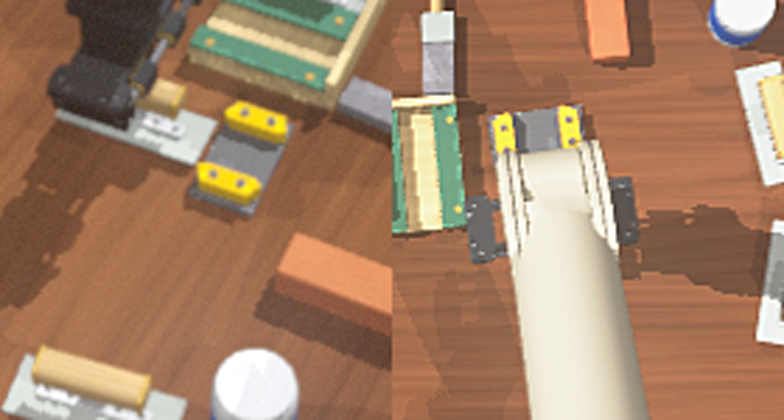

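```bash
cat >> h.py <<'E'
def held(c,z,half=90):
    """blade visible in scene, in tool axes (x along blade), mm"""
    s=r.read_state();q=s["eef_rot"];a=2*np.arctan2(q[1],q[0])-np.pi/2
    X=np.array([np.cos(a),np.sin(a)]);Y=np.array([-X[1],X[0]])
    P=cloud(c);H=hsv(c);L=(P[...,:2]-s["ee_pos"][:2])
    A=L@X*1000;B=L@Y*1000
    bl=(H[...,1]<45)&(H[...,2]>110)&(A>35)&(A<half)&(abs(B)<45)&(abs(P[...,2]-z)<.008)
    v,u=np.nonzero(bl);p=(plane(c,np.c_[u,v],z)-s["ee_pos"][:2])*1000
    A=p@X;B=p@Y
    print("tip",np.percentile(A,[97,100]).round(1))
    for lo in range(40,76,6):
        k=(A>=lo)&(A<lo+6)
        if k.sum()>5: print(lo,k.sum(),np.percentile(B[k],[2,98]).round(1))
E
python3 - <<'E'
from h import *
c=dict(np.load("scene2.npz"));held(c,.0125)
E
```

```text
tip [88.4 90.9]
40 33 [-29.2  25.1]
46 37 [-30.1  25.8]
52 35 [-29.4  24.7]
58 36 [-28.9  25.1]
64 38 [-29.9  25.8]
70 37 [-29.1  24.8]
```

```bash
python3 -m creep '[{"x":0.004,"y":0.0009,"z":0,"spin":0},{"x":0.008,"y":0.0014,"z":0,"spin":0},{"x":0.012,"y":0.0018,"z":0,"spin":0},{"x":0.015,"y":0.002,"z":0,"spin":0},{"x":0.018,"y":0.0024,"z":0,"spin":0},{"x":0.021,"y":0.0027,"z":0,"spin":0},{"x":0.024,"y":0.003,"z":0,"spin":0},{"x":0.027,"y":0.0034,"z":0,"spin":0},{"x":0.03,"y":0.0037,"z":0,"spin":0},{"x":0.033,"y":0.004,"z":0,"spin":0},{"x":0.036,"y":0.0044,"z":0,"spin":0}]'
```

```text
time: 6.4
ee_pos: [0.5515, 0.0701, 0.0666]
eef_rot: [0.666, 0.746, 0.0, -0.0]
ft_force: [0.6, -0.3, -3.5]
width: 0.0279
```

```bash
python3 -m creep '[{"x":0.008,"y":0.0009,"z":0,"spin":0},{"x":0.02,"y":0.0022,"z":0,"spin":0},{"x":0.034,"y":0.0038,"z":0,"spin":0},{"x":0.05,"y":0.0056,"z":0,"spin":0},{"x":0.066,"y":0.0074,"z":0,"spin":0},{"x":0.082,"y":0.0092,"z":0,"spin":0},{"x":0.098,"y":0.011,"z":0,"spin":0},{"x":0.114,"y":0.0128,"z":0,"spin":0},{"x":0.13,"y":0.0146,"z":0,"spin":0},{"x":0.146,"y":0.0164,"z":0,"spin":0},{"x":0.162,"y":0.0182,"z":0,"spin":0}]'
python3 -m creep '[{"x":0.014,"y":0.0016,"z":0,"spin":0},{"x":0.028,"y":0.0032,"z":0,"spin":0},{"x":0.034,"y":0.0038,"z":0,"spin":0},{"x":0.034,"y":0.0038,"z":0,"spin":0}]'
python3 - <<'E'
from h import *
c=r.camera("scene");np.savez("scene3.npz",**c);cv2.imwrite("pics/s4.png",c["pixels"])
cv2.imwrite("pics/s4c.png",cv2.resize(c["pixels"][120:320,200:420],None,fx=2.5,fy=2.5))
held(c,.0125,85)
E
```

```text
time: 7.78
ee_pos: [0.7144, 0.0886, 0.0661]
eef_rot: [0.666, 0.746, -0.0, -0.0]
ft_force: [0.5, -0.2, -3.5]
width: 0.0275
time: 8.28
ee_pos: [0.7475, 0.092, 0.0661]
eef_rot: [0.666, 0.746, -0.0, -0.0]
ft_force: [0.1, -0.0, -3.4]
width: 0.0276
tip [76.4 77.4]
40 30 [-30.1   9.8]
46 36 [-29.3  24.9]
52 40 [-30.   23.8]
58 41 [-29.7  24. ]
64 42 [-30.6  24.8]
70 40 [-30.6  23.8]
```

View pics/s4c.png

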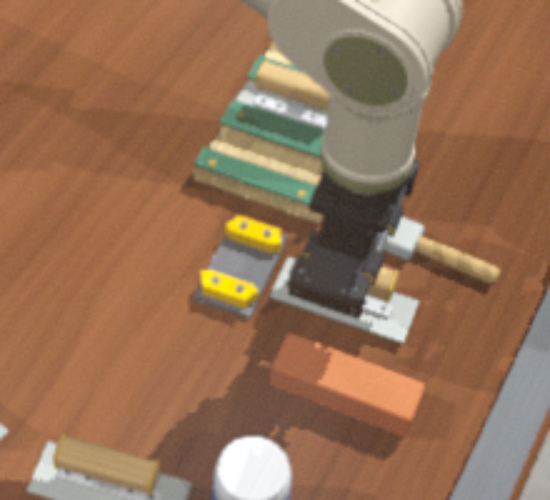

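The blade passed right through with at most about 1 N of side force, so trowel 1 is to size. The picture shows it wholly beyond the gauge. Next is stall 1.

```bash
python3 -m creep '[{"x":0,"y":0,"z":0.03,"spin":0},{"x":0,"y":0,"z":0.05,"spin":0},{"x":-0.05,"y":0.018,"z":0.05,"spin":-1.5},{"x":-0.1,"y":0.036,"z":0.05,"spin":-1.5},{"x":-0.15,"y":0.054,"z":0.05,"spin":-1.5},{"x":-0.2,"y":0.071,"z":0.05,"spin":-1.5},{"x":-0.25,"y":0.089,"z":0.05,"spin":-1.5},{"x":-0.295,"y":0.105,"z":0.05,"spin":-1.5},{"x":-0.328,"y":0.1165,"z":0.05,"spin":-1.5},{"x":-0.328,"y":0.1165,"z":0.05,"spin":-1.5},{"x":-0.328,"y":0.1165,"z":0.02,"spin":-1.5},{"x":-0.328,"y":0.1165,"z":0.0044,"spin":-1.5}]'
python3 -m creep '[{"x":0,"y":0,"z":0,"spin":0},{"x":0,"y":0,"z":0,"spin":0}]'
python3 - <<'E'
from h import *
c=r.camera("scene");np.savez("scene4.npz",**c)
cv2.imwrite("pics/s5c.png",cv2.resize(c["pixels"][90:250,200:400],None,fx=2.8,fy=2.8))
held(c,.017,85); q=r.read_state()["eef_rot"];print(np.degrees(2*np.arctan2(q[1],q[0])))
E
```

```text
time: 9.82
ee_pos: [0.4196, 0.208, 0.0703]
eef_rot: [0.676, 0.737, -0.0, 0.0]
ft_force: [-0.7, -0.1, -2.9]
width: 0.0274
time: 10.07
ee_pos: [0.42, 0.2087, 0.0717]
eef_rot: [0.676, 0.737, 0.0, 0.0]
ft_force: [-0.4, 0.9, -2.3]
width: 0.0276
tip [75.5 76.6]
40 27 [-28.3  25.6]
46 30 [-29.3  26.1]
52 29 [-28.6  26.8]
58 27 [-28.1  24.4]
64 30 [-27.8  26.8]
70 30 [-27.9  25.6]
94.91217563885927
```

View pics/s5c.png

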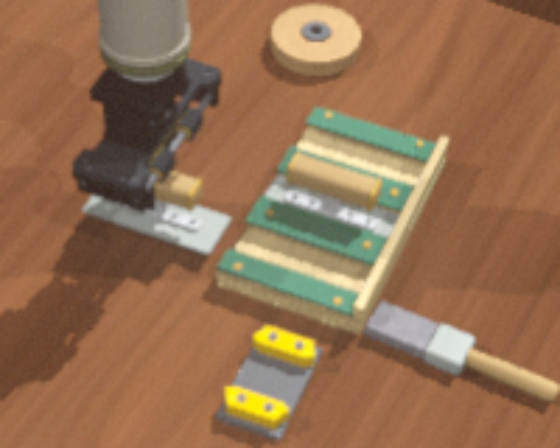

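```bash
python3 -m creep '[{"x":0.006,"y":0.0005,"z":-0.001,"spin":0},{"x":0.016,"y":0.0014,"z":-0.001,"spin":0},{"x":0.026,"y":0.0023,"z":-0.001,"spin":0},{"x":0.036,"y":0.0031,"z":-0.001,"spin":0},{"x":0.046,"y":0.004,"z":-0.001,"spin":0},{"x":0.056,"y":0.0049,"z":-0.001,"spin":0},{"x":0.066,"y":0.0058,"z":-0.001,"spin":0}]'
python3 -m creep '[{"x":0.016,"y":0.0014,"z":0,"spin":0},{"x":0.032,"y":0.0028,"z":0,"spin":0},{"x":0.048,"y":0.0042,"z":0,"spin":0},{"x":0.06,"y":0.0052,"z":0,"spin":0},{"x":0.07,"y":0.0061,"z":0,"spin":0},{"x":0.08,"y":0.007,"z":0,"spin":0},{"x":0.088,"y":0.0077,"z":0,"spin":0},{"x":0.092,"y":0.008,"z":0,"spin":0},{"x":0.092,"y":0.008,"z":0,"spin":0}]'
```

```text
time: 11.0
ee_pos: [0.486, 0.2145, 0.0699]
eef_rot: [0.676, 0.737, -0.0, -0.0]
ft_force: [-0.3, 0.1, -2.3]
width: 0.0274
time: 12.12
ee_pos: [0.5774, 0.2224, 0.0699]
eef_rot: [0.676, 0.737, -0.0, -0.0]
ft_force: [-0.4, 0.5, -2.8]
width: 0.0279
```

Now I'll creep on until it touches the back board.

```bash
python3 -m creep '[{"x":0.002,"y":0.0002,"z":0,"spin":0},{"x":0.004,"y":0.0003,"z":0,"spin":0},{"x":0.006,"y":0.0005,"z":0,"spin":0},{"x":0.008,"y":0.0007,"z":0,"spin":0},{"x":0.009,"y":0.0008,"z":0,"spin":0},{"x":0.01,"y":0.0009,"z":0,"spin":0}]'
python3 -m creep '[{"x":0.001,"y":0.0001,"z":0,"spin":0},{"x":0.002,"y":0.0002,"z":0,"spin":0},{"x":0.003,"y":0.0003,"z":0,"spin":0}]'
```

```text
time: 12.88
ee_pos: [0.5874, 0.2233, 0.07]
eef_rot: [0.676, 0.737, 0.0, -0.0]
ft_force: [0.9, -0.9, -2.5]
width: 0.0276
time: 13.25
ee_pos: [0.5891, 0.2236, 0.0696]
eef_rot: [0.676, 0.737, -0.001, -0.001]
ft_force: [-7.3, -1.9, 1.0]
width: 0.0276
```

```bash
python3 -m creep '[{"x":0.001,"y":0.0001,"z":-0.0008,"spin":0},{"x":0.001,"y":0.0001,"z":-0.0013,"spin":0},{"x":0.0015,"y":0.0001,"z":-0.0013,"spin":0}]'
python3 -m creep '[{"x":0,"y":0,"z":0,"spin":0},{"x":0,"y":0,"z":0,"spin":0},{"x":0,"y":0,"z":0,"spin":0}]' 0.056
python3 -m creep '[{"x":0,"y":0,"z":0.03,"spin":0},{"x":0,"y":0,"z":0.06,"spin":0},{"x":0,"y":0,"z":0.1,"spin":0},{"x":-0.03,"y":-0.06,"z":0.12,"spin":0},{"x":-0.08,"y":-0.12,"z":0.12,"spin":0},{"x":-0.12,"y":-0.17,"z":0.12,"spin":0},{"x":-0.14,"y":-0.22,"z":0.12,"spin":0}]'
python3 - <<'E'
from h import *
for n in("scene","top"):
    c=r.camera(n); np.savez(n+"5.npz",**c);m,P=handles(c); print(n,*blobs(c,m,.06),sep="\n"); cv2.imwrite(f"pics/{n}5.png",c["pixels"])
q=r.read_state()["eef_rot"];print(np.degrees(2*np.arctan2(q[1],q[0])))
E
```

```text
time: 13.62
ee_pos: [0.5892, 0.2236, 0.0688]
eef_rot: [0.676, 0.737, -0.002, -0.002]
ft_force: [-17.9, -3.2, 13.4]
width: 0.0277
time: 14.0
ee_pos: [0.5922, 0.2238, 0.0689]
eef_rot: [0.676, 0.737, 0.0, 0.0]
ft_force: [0.8, -0.3, -0.0]
width: 0.05
time: 14.88
ee_pos: [0.4573, 0.0158, 0.1888]
eef_rot: [0.676, 0.737, 0.001, 0.0]
ft_force: [0.6, -1.5, 1.2]
width: 0.0562
scene
(array([ 647.4, -219.8]), array([ 646.9, -220.1]), 99.8, 33.3, np.float64(11.6), 538, (np.int64(242), np.int64(305)))
(array([ 448. , -234.3]), array([ 448.2, -234.3]), 106.0, 30.6, np.float64(-11.0), 447, (np.int64(170), np.int64(273)))
(array([945.7, 344.7]), array([945.1, 350.5]), 139.3, 8.9, np.float64(89.6), 101, (np.int64(440), np.int64(192)))
(array([590. , 224.8]), array([589.3, 225.2]), 103.2, 45.1, np.float64(2.6), 408, (np.int64(308), np.int64(173)))
(array([582.4, 306.8]), array([581.6, 306.8]), 103.8, 45.1, np.float64(1.9), 377, (np.int64(319), np.int64(154)))
top
(array([ 445.7, -226.4]), array([ 445.8, -226.3]), 98.6, 27.1, np.float64(-10.4), 239, (np.int64(365), np.int64(250)))
(array([586.2, 307.8]), array([586. , 308.1]), 101.0, 29.5, np.float64(4.3), 253, (np.int64(204), np.int64(211)))
(array([593.2, 226.1]), array([593.2, 225.9]), 100.1, 27.8, np.float64(5.1), 246, (np.int64(228), np.int64(208)))
(array([ 645.6, -212.9]), array([ 645.3, -212.9]), 99.1, 30.2, np.float64(12.0), 249, (np.int64(358), np.int64(191)))
(array([946.9, 352.8]), array([946.8, 352.8]), 114.7, 18.1, np.float64(89.1), 174, (np.int64(191), np.int64(107)))
(array([ 948.2, -598.8]), array([ 946.7, -597.3]), 118.1, 18.5, np.float64(-89.7), 144, (np.int64(462), np.int64(105)))
94.50509464935956
```

View pics/top5.png

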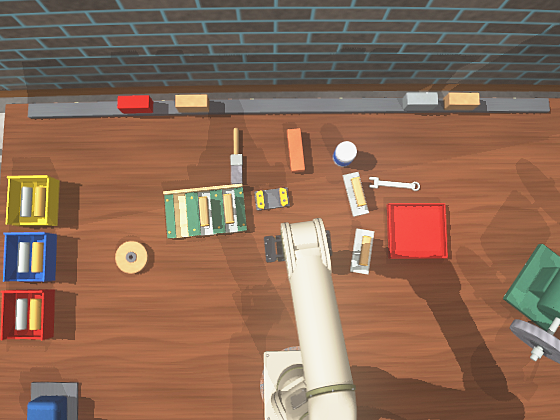

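Trowel 1 is home in stall 1: along the stall it is level with the finished trowel to 0.1 mm. Nothing else has moved. Next is the trowel at (645,-213).

```bash
python3 -m creep '[{"x":0.04,"y":-0.045,"z":0,"spin":2},{"x":0.08,"y":-0.09,"z":0,"spin":4},{"x":0.12,"y":-0.135,"z":0,"spin":6},{"x":0.16,"y":-0.18,"z":0,"spin":7.5},{"x":0.193,"y":-0.2175,"z":0,"spin":7.5},{"x":0.193,"y":-0.2175,"z":-0.02,"spin":7.5},{"x":0.193,"y":-0.2175,"z":-0.06,"spin":7.5},{"x":0.193,"y":-0.2175,"z":-0.08,"spin":7.5},{"x":0.193,"y":-0.2175,"z":-0.08,"spin":7.5}]' 0.06 40
python3 -m creep '[{"x":0,"y":0,"z":0,"spin":0},{"x":0,"y":0,"z":0,"spin":0}]'
python3 - <<'E'
from h import *
c=r.camera("scene");m,P=handles(c); print(*blobs(c,m,.06),sep="\n");print(r.read_state()["joint_positions"])
E
```

```text
time: 16.1
ee_pos: [0.6507, -0.1995, 0.1073]
eef_rot: [0.626, 0.78, -0.0, -0.001]
ft_force: [0.1, 0.1, 1.6]
width: 0.0601
time: 16.35
ee_pos: [0.6523, -0.2007, 0.1103]
eef_rot: [0.626, 0.78, 0.001, 0.001]
ft_force: [-0.9, 0.4, 0.5]
width: 0.0601
(array([ 683.5, -213. ]), array([ 681.5, -212.3]), 33.3, 28.6, np.float64(89.9), 135, (np.int64(257), np.int64(310)))
(array([ 447.6, -234. ]), array([ 448.3, -233.8]), 105.9, 30.3, np.float64(-11.2), 437, (np.int64(170), np.int64(273)))
(array([945.8, 345. ]), array([945.2, 349.8]), 140.7, 8.9, np.float64(89.7), 100, (np.int64(440), np.int64(192)))
(array([590. , 224.8]), array([589.3, 225.2]), 103.2, 45.1, np.float64(2.6), 408, (np.int64(308), np.int64(173)))
(array([582.2, 306.8]), array([581.6, 306.8]), 103.8, 45.1, np.float64(2.0), 379, (np.int64(319), np.int64(154)))
[-0.13457257  0.59854032  0.52343963  1.47314896 -0.31386428  1.15184566
  2.22892205]
```

```bash
python3 -m creep '[{"x":-0.007,"y":-0.013,"z":0,"spin":0},{"x":-0.007,"y":-0.013,"z":-0.015,"spin":0},{"x":-0.007,"y":-0.013,"z":-0.035,"spin":0},{"x":-0.007,"y":-0.013,"z":-0.053,"spin":0},{"x":-0.007,"y":-0.013,"z":-0.053,"spin":0},{"x":-0.007,"y":-0.013,"z":-0.053,"spin":0}]'
python3 -m creep '[{"x":0,"y":0,"z":0,"spin":0},{"x":0,"y":0,"z":0,"spin":0},{"x":0,"y":0,"z":0,"spin":0},{"x":0,"y":0,"z":0,"spin":0},{"x":0,"y":0,"z":0,"spin":0}]' 0 40
python3 -m creep '[{"x":0,"y":0,"z":0.02,"spin":0},{"x":0,"y":0,"z":0.04,"spin":0},{"x":0,"y":0,"z":0.05,"spin":0},{"x":0,"y":0,"z":0.05,"spin":0}]'
python3 - <<'E'
from h import *
c=r.camera("scene");s=r.read_state();print(s["joint_positions"]);held(c,s["ee_pos"][2]-.0568+.003,85)
E
```

```text
time: 17.15
ee_pos: [0.6448, -0.2136, 0.0558]
eef_rot: [0.626, 0.78, 0.0, 0.0]
ft_force: [0.3, 0.1, 0.7]
width: 0.0605
time: 17.77
ee_pos: [0.6447, -0.2137, 0.0558]
eef_rot: [0.626, 0.78, 0.0, 0.0]
ft_force: [-0.5, -0.2, 1.1]
width: 0.0274
time: 18.27
ee_pos: [0.6451, -0.2137, 0.107]
eef_rot: [0.626, 0.78, 0.001, 0.001]
ft_force: [0.3, 0.1, -2.9]
width: 0.0279
[-0.11682631  0.5972943   0.5251362   1.48517059 -0.31538949  1.14343555
  2.25216925]
tip [73.  73.9]
40 46 [-27.1  24.2]
46 54 [-27.2  25.5]
52 56 [-27.5  24.9]
58 57 [-27.9  25.3]
64 55 [-26.5  24.2]
70 38 [-27.9  25.1]
```

```bash
python3 -m creep '[{"x":-0.023,"y":0.05,"z":0,"spin":-1},{"x":-0.046,"y":0.1,"z":0,"spin":-3},{"x":-0.069,"y":0.15,"z":0,"spin":-5},{"x":-0.092,"y":0.2,"z":0,"spin":-6.1},{"x":-0.115,"y":0.25,"z":0,"spin":-6.1},{"x":-0.1285,"y":0.279,"z":0,"spin":-6.1},{"x":-0.1285,"y":0.279,"z":0,"spin":-6.1},{"x":-0.1285,"y":0.279,"z":-0.02,"spin":-6.1},{"x":-0.1285,"y":0.279,"z":-0.035,"spin":-6.1},{"x":-0.1285,"y":0.279,"z":-0.0415,"spin":-6.1},{"x":-0.1285,"y":0.279,"z":-0.0415,"spin":-6.1},{"x":-0.1285,"y":0.279,"z":-0.0415,"spin":-6.1}]'
python3 - <<'E'
from h import *
c=r.camera("scene");s=r.read_state();print(s["ee_pos"],s["joint_positions"]);held(c,.0125,80)
q=s["eef_rot"];print(np.degrees(2*np.arctan2(q[1],q[0])))
E
```

```text
time: 19.82
ee_pos: [0.5165, 0.0653, 0.0646]
eef_rot: [0.667, 0.745, 0.0, 0.0]
ft_force: [0.2, -0.3, -2.7]
width: 0.0278
[0.51649624 0.06537127 0.06466759] [-0.64517671  0.31210721  0.49389198  1.95337591 -0.18442514  0.91879373
  1.6220161 ]
tip [72.6 73.8]
40 35 [-30.3  23.9]
46 36 [-29.8  24.3]
52 38 [-30.7  25. ]
58 36 [-30.  24.]
64 36 [-29.5  24.4]
70 24 [-29.8  23.3]
96.3200741406763
```

```bash
python3 -m creep '[{"x":0.004,"y":0.0014,"z":0.0005,"spin":0},{"x":0.008,"y":0.002,"z":0.0005,"spin":0},{"x":0.012,"y":0.0024,"z":0.0005,"spin":0},{"x":0.015,"y":0.0027,"z":0.0005,"spin":0},{"x":0.018,"y":0.003,"z":0.0005,"spin":0},{"x":0.021,"y":0.0034,"z":0.0005,"spin":0},{"x":0.024,"y":0.0037,"z":0.0005,"spin":0},{"x":0.027,"y":0.0041,"z":0.0005,"spin":0},{"x":0.03,"y":0.0044,"z":0.0005,"spin":0},{"x":0.033,"y":0.0048,"z":0.0005,"spin":0},{"x":0.036,"y":0.0051,"z":0.0005,"spin":0}]'
```

```text
time: 21.25
ee_pos: [0.5522, 0.0706, 0.0646]
eef_rot: [0.667, 0.745, 0.0, -0.0]
ft_force: [0.3, -0.0, -2.1]
width: 0.0274
```

No resistance again, so I'll run it on through, all the way out.

```bash
python3 -m creep '[{"x":0.008,"y":0.0009,"z":0.0005,"spin":0},{"x":0.02,"y":0.0022,"z":0.0005,"spin":0},{"x":0.034,"y":0.0038,"z":0.0005,"spin":0},{"x":0.05,"y":0.0056,"z":0.0005,"spin":0},{"x":0.066,"y":0.0074,"z":0.0005,"spin":0},{"x":0.082,"y":0.0092,"z":0.0005,"spin":0},{"x":0.098,"y":0.011,"z":0.0005,"spin":0},{"x":0.114,"y":0.0128,"z":0.0005,"spin":0},{"x":0.13,"y":0.0146,"z":0.0005,"spin":0},{"x":0.146,"y":0.0164,"z":0.0005,"spin":0},{"x":0.162,"y":0.0182,"z":0.0005,"spin":0}]'
python3 -m creep '[{"x":0.014,"y":0.0016,"z":0,"spin":0},{"x":0.028,"y":0.0032,"z":0,"spin":0},{"x":0.036,"y":0.004,"z":0,"spin":0},{"x":0.036,"y":0.004,"z":0,"spin":0},{"x":0.036,"y":0.004,"z":0,"spin":0}]'
python3 - <<'E'
from h import *
s=r.read_state();print(s["ee_pos"],s["joint_positions"])
q=s["eef_rot"];print(np.degrees(2*np.arctan2(q[1],q[0])))
c=r.camera("scene");held(c,.0125,85)
m,P=handles(c); print(*blobs(c,m,.06),sep="\n")
E
```

```text
time: 22.62
ee_pos: [0.7151, 0.0889, 0.0647]
eef_rot: [0.667, 0.745, -0.0, -0.0]
ft_force: [-0.2, -0.9, -2.6]
width: 0.0274
time: 23.25
ee_pos: [0.7498, 0.0926, 0.065]
eef_rot: [0.667, 0.745, -0.0, -0.0]
ft_force: [0.0, 1.3, -3.2]
width: 0.0277
[0.74976288 0.09259074 0.06497412] [-0.45119926  0.78725901  0.44474914  1.25422996 -0.33703251  1.17279897
  1.68965544]
96.32775825194152
tip [72.8 73.9]
40 31 [-29.3  15.8]
46 40 [-30.1  24.6]
52 41 [-29.2  24.6]
58 41 [-30.1  23.6]
64 40 [-30.9  23.9]
70 27 [-29.   22.8]
(array([ 448.4, -234.2]), array([ 448.3, -233.8]), 105.9, 30.3, np.float64(-11.5), 443, (np.int64(170), np.int64(273)))
(array([789. ,  95.1]), array([788.5,  96.2]), 39.6, 20.8, np.float64(-86.2), 89, (np.int64(354), np.int64(233)))
(array([945.8, 346.6]), array([945.1, 352.2]), 135.9, 8.9, np.float64(89.7), 98, (np.int64(440), np.int64(192)))
(array([590. , 224.9]), array([589.3, 225.2]), 103.2, 45.1, np.float64(2.6), 407, (np.int64(308), np.int64(173)))
(array([576.4, 304.9]), array([579.8, 306.9]), 100.1, 45.2, np.float64(-4.5), 322, (np.int64(317), np.int64(154)))
```

Trowel 2 is to size as well, with at most about 1 N of force across the channel and the blade fully out. Now I'll move over the rack to the front of stall 3.

```bash
python3 -m creep '[{"x":0,"y":0,"z":0.04,"spin":0},{"x":0,"y":0,"z":0.08,"spin":0},{"x":-0.02,"y":0.016,"z":0.1,"spin":0},{"x":-0.06,"y":0.05,"z":0.1,"spin":-1.4},{"x":-0.1,"y":0.083,"z":0.1,"spin":-1.4},{"x":-0.14,"y":0.116,"z":0.1,"spin":-1.4},{"x":-0.18,"y":0.149,"z":0.1,"spin":-1.4},{"x":-0.22,"y":0.182,"z":0.1,"spin":-1.4},{"x":-0.26,"y":0.215,"z":0.1,"spin":-1.4},{"x":-0.3,"y":0.249,"z":0.1,"spin":-1.4},{"x":-0.33,"y":0.273,"z":0.1,"spin":-1.4},{"x":-0.341,"y":0.2825,"z":0.1,"spin":-1.4}]'
python3 -m creep '[{"x":0,"y":0,"z":0,"spin":0},{"x":0,"y":0,"z":-0.04,"spin":0},{"x":0,"y":0,"z":-0.08,"spin":0},{"x":0,"y":0,"z":-0.08,"spin":0},{"x":0,"y":0,"z":-0.08,"spin":0}]'
python3 - <<'E'
from h import *
s=r.read_state();print(s["ee_pos"],s["joint_positions"])
q=s["eef_rot"];print(np.degrees(2*np.arctan2(q[1],q[0])))
c=r.camera("scene");held(c,s["ee_pos"][2]-.0558+.003,85)
E
```

```text
time: 24.8
ee_pos: [0.4067, 0.3769, 0.1654]
eef_rot: [0.675, 0.738, 0.0, -0.001]
ft_force: [-0.2, 0.9, -2.6]
width: 0.0276
time: 25.42
ee_pos: [0.4106, 0.3749, 0.0867]
eef_rot: [0.677, 0.736, 0.001, 0.0]
ft_force: [0.7, 0.2, -1.1]
width: 0.0278
[0.41060489 0.37491605 0.08668897] [-1.13618825  0.33901465  0.36900482  1.84269981 -0.14415683  0.98423206
  0.94866804]
94.83426282578583
tip [73.7 75.1]
40 25 [-33.7  22.2]
46 24 [-35.2  20.6]
52 25 [-32.6  20.5]
58 24 [-32.8  20.3]
64 24 [-32.8  20.9]
70 20 [-30.3  19. ]
```

```bash
python3 -m creep '[{"x":-0.001,"y":0,"z":-0.008,"spin":0},{"x":-0.001,"y":0,"z":-0.016,"spin":0},{"x":-0.001,"y":0,"z":-0.016,"spin":0},{"x":-0.001,"y":0,"z":-0.016,"spin":0}]'
python3 - <<'E'
from h import *
s=r.read_state();c=r.camera("scene");held(c,.0175,85);c2=r.camera("top")
a=c["pixels"][80:220,210:380];b=c2["pixels"][150:290,120:290]
cv2.imwrite("pics/g6.png",cv2.resize(np.hstack([a,b]),None,fx=2.3,fy=2.3,interpolation=cv2.INTER_CUBIC))
E
```

```text
time: 25.98
ee_pos: [0.4081, 0.3752, 0.0692]
eef_rot: [0.676, 0.737, 0.0, -0.0]
ft_force: [0.4, -0.1, -2.9]
width: 0.0273
tip [74.  75.6]
40 22 [-30.5  20.2]
46 22 [-27.8  20.8]
52 22 [-30.6  21.2]
58 21 [-30.3  18.3]
64 23 [-29.5  20.9]
70 20 [-30.   18.1]
```

View pics/g6.png

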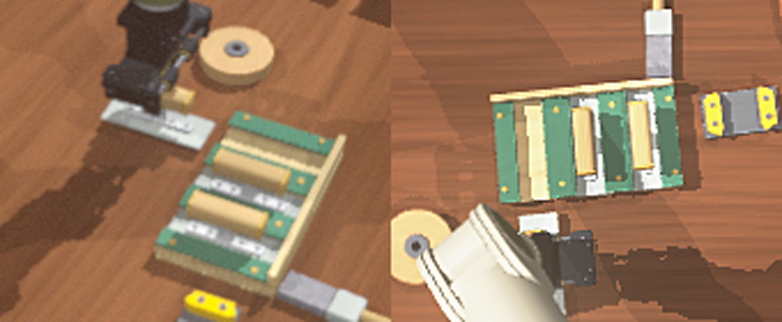

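Run:
```python
from h import *
c=r.camera("top");held(c,.0165,85)
s=r.read_state();q=s["eef_rot"];a=2*np.arctan2(q[1],q[0])-np.pi/2
X=np.array([np.cos(a),np.sin(a)]);Y=np.array([-X[1],X[0]])
for n,cc in(("top",c),("scene",r.camera("scene"))):
    H=hsv(cc);P=cloud(cc);g=(H[...,0]>60)&(H[...,0]<90)&(H[...,1]>70)&(P[...,0]>.48)&(P[...,0]<.7)&(P[...,1]>.31)&(P[...,1]<.46)
    for b in blobs(cc,g,.029,40):
        d=(b[1]-s["ee_pos"][:2]*1000); print(n,b[1:5],"along",d@X,"lat",d@Y)
```

```text
tip [74.4 75.6]
46 8 [-25.9  -9.2]
52 27 [-26.3  28.5]
58 28 [-23.2  28. ]
64 29 [-23.7  25.7]
70 24 [-24.3  27.2]
top (array([574.8, 428.3]), 146.4, 27.5, np.float64(5.1)) along 170.58354372750628 lat 38.44667953688247
top (array([581.8, 350.5]), 147.0, 40.7, np.float64(5.0)) along 170.86534466287077 lat -39.667087420247626
scene (array([636.3, 348.4]), 35.7, 29.1, np.float64(-77.0)) along 224.9827024753206 lat -46.44732218014171
scene (array([573.8, 422.5]), 140.0, 26.8, np.float64(4.9)) along 169.08834182771903 lat 32.754195783820656
```

```bash
python3 -m creep '[{"x":0.006,"y":0.0015,"z":0.0003,"spin":0},{"x":0.016,"y":0.0024,"z":0.0003,"spin":0},{"x":0.026,"y":0.0033,"z":0.0003,"spin":0},{"x":0.036,"y":0.0041,"z":0.0003,"spin":0},{"x":0.046,"y":0.005,"z":0.0003,"spin":0},{"x":0.056,"y":0.0059,"z":0.0003,"spin":0},{"x":0.066,"y":0.0068,"z":0.0003,"spin":0}]'
python3 -m creep '[{"x":0.016,"y":0.0014,"z":0,"spin":0},{"x":0.032,"y":0.0028,"z":0,"spin":0},{"x":0.048,"y":0.0042,"z":0,"spin":0},{"x":0.06,"y":0.0052,"z":0,"spin":0},{"x":0.07,"y":0.0061,"z":0,"spin":0},{"x":0.08,"y":0.007,"z":0,"spin":0},{"x":0.088,"y":0.0077,"z":0,"spin":0},{"x":0.092,"y":0.008,"z":0,"spin":0},{"x":0.092,"y":0.008,"z":0,"spin":0}]'
python3 -m creep '[{"x":0.002,"y":0.0002,"z":0,"spin":0},{"x":0.004,"y":0.0003,"z":0,"spin":0},{"x":0.006,"y":0.0005,"z":0,"spin":0},{"x":0.007,"y":0.0006,"z":0,"spin":0},{"x":0.008,"y":0.0007,"z":0,"spin":0}]'
```

```text
time: 27.05
ee_pos: [0.4747, 0.3821, 0.0694]
eef_rot: [0.676, 0.737, 0.0, -0.0]
ft_force: [-0.3, 1.1, -3.7]
width: 0.0272
time: 28.18
ee_pos: [0.5662, 0.3899, 0.0694]
eef_rot: [0.676, 0.737, -0.0, -0.0]
ft_force: [0.3, -0.0, -2.9]
width: 0.0274
time: 28.8
ee_pos: [0.5741, 0.3907, 0.0694]
eef_rot: [0.676, 0.737, 0.0, -0.0]
ft_force: [0.2, 0.7, -1.8]
width: 0.0273
```

```bash
python3 -m creep '[{"x":0.001,"y":0.0001,"z":0,"spin":0},{"x":0.002,"y":0.0002,"z":0,"spin":0},{"x":0.003,"y":0.0003,"z":0,"spin":0},{"x":0.004,"y":0.0003,"z":0,"spin":0}]'
python3 -m creep '[{"x":0.001,"y":0.0001,"z":-0.0005,"spin":0},{"x":0.002,"y":0.0002,"z":-0.001,"spin":0},{"x":0.002,"y":0.0002,"z":-0.001,"spin":0}]'
```

```text
time: 29.3
ee_pos: [0.578, 0.3911, 0.0694]
eef_rot: [0.676, 0.737, -0.0, -0.0]
ft_force: [-3.7, -0.7, -1.3]
width: 0.0278
time: 29.68
ee_pos: [0.5782, 0.3914, 0.0682]
eef_rot: [0.676, 0.737, -0.002, -0.001]
ft_force: [-8.5, -1.6, 4.2]
width: 0.0277
```

```bash
python3 -m creep '[{"x":0.001,"y":0.0001,"z":-0.0005,"spin":0},{"x":0.0015,"y":0.0001,"z":-0.0005,"spin":0}]'
python3 -m creep '[{"x":0,"y":0,"z":0,"spin":0},{"x":0,"y":0,"z":0,"spin":0},{"x":0,"y":0,"z":0,"spin":0},{"x":0,"y":0,"z":0,"spin":0}]' 0.056
python3 -m creep '[{"x":0,"y":0,"z":0.03,"spin":0},{"x":0,"y":0,"z":0.06,"spin":0},{"x":0,"y":0,"z":0.11,"spin":0},{"x":-0.02,"y":-0.05,"z":0.13,"spin":0},{"x":-0.04,"y":-0.1,"z":0.13,"spin":0},{"x":-0.06,"y":-0.15,"z":0.13,"spin":0},{"x":-0.08,"y":-0.2,"z":0.13,"spin":0},{"x":-0.1,"y":-0.25,"z":0.13,"spin":0},{"x":-0.11,"y":-0.3,"z":0.13,"spin":0},{"x":-0.12,"y":-0.35,"z":0.13,"spin":0},{"x":-0.12,"y":-0.38,"z":0.13,"spin":0}]'
python3 -m creep '[{"x":0,"y":0,"z":0,"spin":0},{"x":0,"y":0,"z":0,"spin":0}]' 0.06
python3 - <<'E'
from h import *
for n in("scene","top"):
    c=r.camera(n); np.savez(n+"7.npz",**c);m,P=handles(c); print(n,*blobs(c,m,.06),sep="\n"); cv2.imwrite(f"pics/{n}7.png",c["pixels"])
q=r.read_state()["eef_rot"];print(np.degrees(2*np.arctan2(q[1],q[0])),r.read_state()["joint_positions"])
E
```

```text
time: 29.92
ee_pos: [0.5783, 0.3914, 0.068]
eef_rot: [0.676, 0.737, -0.003, -0.002]
ft_force: [-19.3, -6.1, 12.0]
width: 0.0275
time: 30.42
ee_pos: [0.5818, 0.3913, 0.068]
eef_rot: [0.676, 0.737, 0.0, 0.0]
ft_force: [-0.4, -0.7, -0.8]
width: 0.0544
time: 31.8
ee_pos: [0.461, 0.0088, 0.1983]
eef_rot: [0.677, 0.736, 0.001, -0.0]
ft_force: [0.4, 0.4, -0.5]
width: 0.0561
time: 32.05
ee_pos: [0.4617, 0.012, 0.1981]
eef_rot: [0.676, 0.737, 0.0, -0.0]
ft_force: [-0.1, 0.0, 0.1]
width: 0.0597
scene
(array([ 447.8, -234.2]), array([ 448.2, -234.1]), 106.0, 30.7, np.float64(-11.1), 444, (np.int64(170), np.int64(273)))
(array([945.7, 346.5]), array([945.1, 351.5]), 137.3, 8.7, np.float64(89.6), 98, (np.int64(440), np.int64(192)))
(array([590. , 224.8]), array([589.3, 225.2]), 103.2, 45.1, np.float64(2.6), 408, (np.int64(308), np.int64(173)))
(array([582.5, 307. ]), array([581.6, 307.4]), 103.7, 45.9, np.float64(2.1), 380, (np.int64(319), np.int64(154)))
(array([576.7, 391. ]), array([575.7, 390.9]), 104.4, 46.6, np.float64(1.9), 338, (np.int64(329), np.int64(136)))
top
(array([ 445.2, -226.3]), array([ 445.9, -226.3]), 98.6, 27.0, np.float64(-11.1), 241, (np.int64(365), np.int64(250)))
(array([579.1, 393.9]), array([579.1, 394.3]), 100.0, 30.3, np.float64(5.6), 264, (np.int64(178), np.int64(213)))
(array([586., 308.]), array([585.8, 308.4]), 100.7, 28.7, np.float64(4.3), 249, (np.int64(204), np.int64(211)))
(array([593.2, 226.1]), array([593.2, 225.9]), 100.1, 27.8, np.float64(5.1), 246, (np.int64(228), np.int64(208)))
(array([946.9, 352.3]), array([946.8, 352.9]), 114.8, 18.1, np.float64(88.8), 174, (np.int64(192), np.int64(107)))
(array([ 948.5, -599.1]), array([ 946.7, -599.1]), 121.2, 18.5, np.float64(-89.1), 142, (np.int64(463), np.int64(105)))
95.01764316684309 [-0.72809759 -0.02136861  0.60391198  1.96804702  0.01297889  1.19115646
  1.52926847]
```

View pics/top7.png

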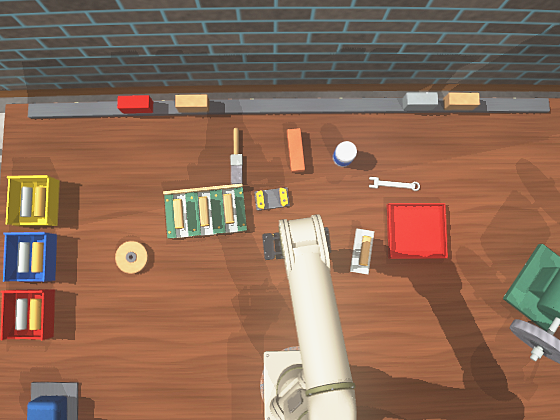

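Trowel 2 is home in stall 3, within 0.6 mm of the finished trowel along the stall. The last trowel is still at (445,-227).

```bash
python3 -m creep '[{"x":-0.003,"y":-0.04,"z":0,"spin":-5},{"x":-0.006,"y":-0.09,"z":0,"spin":-10},{"x":-0.01,"y":-0.14,"z":0,"spin":-15.8},{"x":-0.014,"y":-0.19,"z":-0.02,"spin":-15.8},{"x":-0.0165,"y":-0.239,"z":-0.04,"spin":-15.8},{"x":-0.0165,"y":-0.239,"z":-0.08,"spin":-15.8},{"x":-0.0165,"y":-0.239,"z":-0.09,"spin":-15.8},{"x":-0.0165,"y":-0.239,"z":-0.09,"spin":-15.8}]'
python3 -m creep '[{"x":0,"y":0,"z":0,"spin":0},{"x":0,"y":0,"z":0,"spin":0},{"x":0,"y":0,"z":0,"spin":0}]'
```

```text
time: 33.15
ee_pos: [0.4453, -0.2268, 0.108]
eef_rot: [0.77, 0.638, -0.0, -0.0]
ft_force: [-0.0, -0.3, 0.1]
width: 0.0601
time: 33.52
ee_pos: [0.4455, -0.2275, 0.1086]
eef_rot: [0.771, 0.637, 0.001, 0.0]
ft_force: [-0.3, -0.3, -0.6]
width: 0.0597
```

```bash
python3 -m creep '[{"x":0,"y":0,"z":-0.015,"spin":0},{"x":0,"y":0,"z":-0.035,"spin":0},{"x":0,"y":0,"z":-0.052,"spin":0},{"x":0,"y":0,"z":-0.052,"spin":0},{"x":0,"y":0,"z":-0.052,"spin":0}]'
python3 -m creep '[{"x":0,"y":0,"z":0,"spin":0},{"x":0,"y":0,"z":0,"spin":0},{"x":0,"y":0,"z":0,"spin":0},{"x":0,"y":0,"z":0,"spin":0},{"x":0,"y":0,"z":0,"spin":0}]' 0 40
python3 -m creep '[{"x":0,"y":0,"z":0.02,"spin":0},{"x":0,"y":0,"z":0.04,"spin":0},{"x":0,"y":0,"z":0.05,"spin":0},{"x":0,"y":0,"z":0.05,"spin":0}]'
python3 - <<'E'
from h import *
c=r.camera("scene");s=r.read_state();print(s["joint_positions"],s["ee_pos"]);held(c,s["ee_pos"][2]-.0563+.003,88)
q=s["eef_rot"];print(np.degrees(2*np.arctan2(q[1],q[0])))
E
```

```text
time: 34.15
ee_pos: [0.4451, -0.228, 0.0562]
eef_rot: [0.771, 0.637, -0.0, 0.0]
ft_force: [0.3, -0.0, -0.5]
width: 0.06
time: 34.78
ee_pos: [0.4451, -0.2278, 0.0561]
eef_rot: [0.771, 0.637, 0.0, 0.0]
ft_force: [-0.1, 0.5, 2.4]
width: 0.0279
time: 35.28
ee_pos: [0.4453, -0.2275, 0.1061]
eef_rot: [0.771, 0.637, 0.0, 0.0]
ft_force: [0.1, -0.3, -2.1]
width: 0.0277
[-0.38579867  0.252865    0.8646424   1.98695412 -0.22850854  1.00086014
  1.96920846] [ 0.44494609 -0.22738285  0.10557537]
tip [74.7 76.1]
40 53 [-30.6  28. ]
46 55 [-29.5  27.6]
52 56 [-31.2  27.4]
58 56 [-29.9  28.2]
64 54 [-30.5  26.4]
70 54 [-29.5  27.6]
79.15181728829197
```

```bash
python3 -m creep '[{"x":0.012,"y":0.05,"z":0,"spin":4},{"x":0.024,"y":0.1,"z":0,"spin":8},{"x":0.036,"y":0.15,"z":0,"spin":12},{"x":0.048,"y":0.2,"z":0,"spin":16},{"x":0.06,"y":0.25,"z":0,"spin":17.2},{"x":0.071,"y":0.293,"z":0,"spin":17.2},{"x":0.071,"y":0.293,"z":0,"spin":17.2},{"x":0.071,"y":0.293,"z":-0.02,"spin":17.2},{"x":0.071,"y":0.293,"z":-0.035,"spin":17.2},{"x":0.071,"y":0.293,"z":-0.0405,"spin":17.2},{"x":0.071,"y":0.293,"z":-0.0405,"spin":17.2},{"x":0.071,"y":0.293,"z":-0.0405,"spin":17.2}]'
python3 - <<'E'
from h import *
c=r.camera("scene");s=r.read_state();print(s["ee_pos"],s["joint_positions"]);held(c,.0125,80)
q=s["eef_rot"];print(np.degrees(2*np.arctan2(q[1],q[0])))
E
```

```text
time: 36.83
ee_pos: [0.5164, 0.0652, 0.0659]
eef_rot: [0.667, 0.745, 0.0, 0.0]
ft_force: [0.0, -0.5, -1.9]
width: 0.0277
[0.51643088 0.06529464 0.06597681] [-0.75959254  0.33079598  0.62955565  1.9579907  -0.24198619  0.92622154
  1.67187809]
tip [72.3 73.6]
40 41 [-32.9  28.2]
46 40 [-32.7  26.1]
52 40 [-30.6  28.3]
58 39 [-32.6  27.3]
64 41 [-32.5  27.5]
70 24 [-29.8  26.6]
96.32225259223722
```

```bash
python3 -m creep '[{"x":0.004,"y":0.0009,"z":0,"spin":0},{"x":0.008,"y":0.0014,"z":0,"spin":0},{"x":0.01,"y":0.0016,"z":0,"spin":0},{"x":0.012,"y":0.0018,"z":0,"spin":0},{"x":0.013,"y":0.0019,"z":0,"spin":0},{"x":0.014,"y":0.002,"z":0,"spin":0},{"x":0.015,"y":0.0021,"z":0,"spin":0},{"x":0.016,"y":0.0022,"z":0,"spin":0}]'
python3 -m creep '[{"x":0.001,"y":0.0001,"z":0,"spin":0},{"x":0.002,"y":0.0002,"z":0,"spin":0}]'
python3 -m creep '[{"x":0.001,"y":0.0001,"z":0,"spin":0},{"x":0.002,"y":0.0002,"z":0,"spin":0}]'
```

```text
time: 37.88
ee_pos: [0.5319, 0.0676, 0.0654]
eef_rot: [0.667, 0.745, -0.0, -0.0]
ft_force: [-1.5, -0.1, -1.5]
width: 0.0278
time: 38.12
ee_pos: [0.5331, 0.0677, 0.0651]
eef_rot: [0.667, 0.745, -0.001, -0.001]
ft_force: [-6.5, 0.9, 0.9]
width: 0.0278
time: 38.38
ee_pos: [0.5338, 0.0678, 0.0648]
eef_rot: [0.667, 0.745, -0.002, -0.002]
ft_force: [-13.1, 0.4, 4.9]
width: 0.0277
```

It is blocked at the bevels: 13 N after under 2 mm, where the other two slid on freely. It also reads about 60 mm wide where the others read 54.5, so it is oversize. I'll back it out and get the tray's yaw.

```bash
python3 -m creep '[{"x":-0.004,"y":-0.0004,"z":0.002,"spin":0},{"x":-0.012,"y":-0.0014,"z":0.005,"spin":0},{"x":-0.03,"y":-0.0034,"z":0.02,"spin":0},{"x":-0.04,"y":-0.0045,"z":0.05,"spin":0},{"x":-0.04,"y":-0.0045,"z":0.06,"spin":0},{"x":-0.04,"y":-0.0045,"z":0.06,"spin":0}]'
python3 - <<'E'
from h import *
for n,zs in(("top",.028),("scene",.028)):
    c=dict(np.load(n+"7.npz")); P=cloud(c);H=hsv(c)
    red=((H[...,0]<6)|(H[...,0]>172))&(H[...,1]>150)&(P[...,0]<.7)&(P[...,0]>.36)&(P[...,1]<-.25)&(P[...,1]>-.6)
    k=max(cv2.findContours(red.astype(np.uint8),0,1)[0],key=cv2.contourArea).reshape(-1,2)
    p=plane(c,k,.028)*1000; rc=cv2.minAreaRect(p.astype(np.float32)); print(n,rc); print(cv2.boxPoints(rc).round(0).tolist())
s=r.read_state();print(s["ee_pos"],s["joint_positions"]);c=r.camera("scene");held(c,s["ee_pos"][2]-.0563+.003,88)
E
```

```text
time: 39.12
ee_pos: [0.4968, 0.0638, 0.126]
eef_rot: [0.667, 0.745, 0.001, 0.0]
ft_force: [0.6, -1.2, -2.3]
width: 0.028
top ((511.587890625, -417.0189514160156), (208.58230590820312, 190.27249145507812), 88.70458221435547)
[[414.0, -519.0], [604.0, -523.0], [609.0, -315.0], [419.0, -311.0]]
scene ((514.6463012695312, -424.70660400390625), (203.62725830078125, 200.45880126953125), 89.02342224121094)
[[413.0, -525.0], [613.0, -528.0], [617.0, -325.0], [416.0, -321.0]]
[0.4967582  0.06377322 0.12598784] [-0.82551974  0.18556355  0.6693132   1.96137273 -0.13449394  1.03590752
  1.58565145]
tip [73.  74.4]
40 41 [-32.7  27.5]
46 41 [-31.9  26.8]
52 43 [-31.6  28.5]
58 42 [-32.6  27.4]
64 42 [-32.5  27.6]
70 30 [-30.7  26.4]
```

```bash
python3 -m creep '[{"x":0,"y":-0.04,"z":0,"spin":-8},{"x":0.002,"y":-0.085,"z":0,"spin":-17},{"x":0.004,"y":-0.13,"z":0,"spin":-26},{"x":0.006,"y":-0.175,"z":0,"spin":-35},{"x":0.008,"y":-0.22,"z":0,"spin":-44},{"x":0.01,"y":-0.265,"z":0,"spin":-53},{"x":0.011,"y":-0.31,"z":0,"spin":-62},{"x":0.012,"y":-0.355,"z":0,"spin":-71},{"x":0.013,"y":-0.4,"z":0,"spin":-80},{"x":0.014,"y":-0.44,"z":0,"spin":-89},{"x":0.0157,"y":-0.484,"z":0,"spin":-97.5},{"x":0.0157,"y":-0.484,"z":0,"spin":-97.5}]'
python3 -m creep '[{"x":0,"y":0,"z":0,"spin":0},{"x":0,"y":0,"z":0,"spin":0},{"x":0,"y":0,"z":0,"spin":0}]'
python3 - <<'E'
from h import *
s=r.read_state();print(s["joint_positions"]);q=s["eef_rot"];print(np.degrees(2*np.arctan2(q[1],q[0])))
E
```

```text
time: 40.67
ee_pos: [0.5095, -0.4244, 0.1236]
eef_rot: [1.0, -0.013, -0.002, 0.001]
ft_force: [-0.3, -0.7, -2.5]
width: 0.0278
time: 41.05
ee_pos: [0.5123, -0.4196, 0.1254]
eef_rot: [1.0, -0.009, 0.0, -0.0]
ft_force: [-0.1, 0.1, -1.9]
width: 0.0273
[-0.04890808  0.70389396  0.9901122   1.53538299 -0.61059205  1.23705731
  1.01798188]
-1.0680988625088244
```

```bash
python3 -m creep '[{"x":0,"y":0,"z":-0.02,"spin":0},{"x":0,"y":0,"z":-0.04,"spin":0},{"x":0,"y":0,"z":-0.052,"spin":0},{"x":0,"y":0,"z":-0.058,"spin":0},{"x":0,"y":0,"z":-0.061,"spin":0},{"x":0,"y":0,"z":-0.063,"spin":0},{"x":0,"y":0,"z":-0.063,"spin":0},{"x":0,"y":0,"z":-0.063,"spin":0}]'
```

```text
time: 42.05
ee_pos: [0.5119, -0.4207, 0.0628]
eef_rot: [1.0, -0.01, 0.0, 0.0]
ft_force: [-0.4, 0.7, -1.2]
width: 0.0273
```

```bash
python3 -m creep '[{"x":0,"y":0,"z":-0.001,"spin":0},{"x":0,"y":0,"z":-0.0015,"spin":0}]'
python3 -m creep '[{"x":0,"y":0,"z":0,"spin":0},{"x":0,"y":0,"z":0,"spin":0},{"x":0,"y":0,"z":0,"spin":0},{"x":0,"y":0,"z":0,"spin":0}]' 0.056
python3 -m creep '[{"x":0,"y":0,"z":0.03,"spin":0},{"x":0,"y":0,"z":0.07,"spin":0},{"x":0,"y":0,"z":0.12,"spin":0},{"x":-0.03,"y":0.05,"z":0.15,"spin":0},{"x":-0.05,"y":0.1,"z":0.15,"spin":0},{"x":-0.06,"y":0.15,"z":0.15,"spin":0},{"x":-0.07,"y":0.2,"z":0.15,"spin":0},{"x":-0.08,"y":0.25,"z":0.15,"spin":0},{"x":-0.08,"y":0.3,"z":0.15,"spin":0},{"x":-0.08,"y":0.3,"z":0.15,"spin":0}]'
python3 - <<'E'
from h import *
ims=[]
for n in("scene","top"):
    c=r.camera(n);m,P=handles(c); print(n,*blobs(c,m,.06),sep="\n");H=hsv(c)
    t=(P[...,0]>.4)&(P[...,0]<.62)&(P[...,1]<-.3)&(P[...,1]>-.54)&(H[...,1]<60)&(H[...,2]>100)
    print("blade",*blobs(c,t,.008,30),np.percentile(P[t][:,2],[5,50,95]).round(4),sep="\n")
    ims.append(c["pixels"])
cv2.imwrite("pics/end.png",np.hstack([cv2.resize(i,(400,300),interpolation=cv2.INTER_AREA) for i in ims]))
E
```

```text
time: 42.3
ee_pos: [0.5118, -0.4206, 0.0612]
eef_rot: [1.0, -0.01, 0.0, -0.0]
ft_force: [-1.3, 1.7, 5.1]
width: 0.0274
time: 42.8
ee_pos: [0.5118, -0.4206, 0.061]
eef_rot: [1.0, -0.01, 0.0, 0.0]
ft_force: [0.6, -0.6, 0.6]
width: 0.0543
time: 44.05
ee_pos: [0.4318, -0.1164, 0.2114]
eef_rot: [1.0, -0.007, 0.001, -0.003]
ft_force: [-0.3, 0.7, -0.2]
width: 0.0562
scene
(array([ 513.7, -422.8]), array([ 513.4, -421.5]), 101.0, 35.8, np.float64(-89.8), 634, (np.int64(142), np.int64(350)))
(array([945.7, 344. ]), array([945.1, 349.8]), 140.7, 8.9, np.float64(89.8), 100, (np.int64(440), np.int64(192)))
(array([590. , 224.8]), array([589.3, 225.2]), 103.2, 45.1, np.float64(2.6), 408, (np.int64(308), np.int64(173)))
(array([582.4, 306.9]), array([581.6, 307.4]), 103.7, 45.9, np.float64(2.4), 381, (np.int64(319), np.int64(154)))
(array([576.6, 391. ]), array([575.7, 390.9]), 104.4, 46.6, np.float64(1.9), 337, (np.int64(329), np.int64(136)))
blade
(array([ 520.1, -426.8]), array([ 512.3, -421.2]), 151.3, 63.3, np.float64(86.2), 1194, (np.int64(149), np.int64(361)))
[0.0044 0.0079 0.0149]
top
(array([ 513.2, -416.5]), array([ 513.2, -416.2]), 100.5, 27.1, np.float64(89.3), 265, (np.int64(420), np.int64(229)))
(array([579., 394.]), array([579.1, 394.3]), 100.0, 30.3, np.float64(5.6), 265, (np.int64(178), np.int64(213)))
(array([586. , 307.9]), array([585.8, 308.4]), 100.7, 28.7, np.float64(3.9), 245, (np.int64(204), np.int64(211)))
(array([593.2, 226.1]), array([593.2, 225.9]), 100.1, 27.8, np.float64(5.1), 246, (np.int64(228), np.int64(208)))
(array([947.2, 351.8]), array([946.8, 352.8]), 114.6, 18.1, np.float64(88.8), 166, (np.int64(192), np.int64(107)))
(array([ 948.2, -598.7]), array([ 946.7, -599.1]), 121.8, 18.5, np.float64(-89.6), 147, (np.int64(462), np.int64(105)))
blade
(array([ 513.6, -418.1]), array([ 512.1, -418.2]), 151.5, 59.5, np.float64(88.2), 733, (np.int64(415), np.int64(230)))
[0.002  0.0085 0.0155]
```

View pics/end.png

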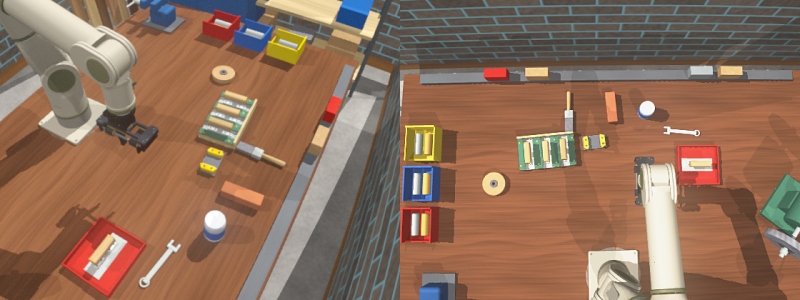

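The end views show three trowels in the rack, one lying flat in the tray, none left on the bench and everything else in place. I'm handing the job in.

```bash
python3 -m creep '[{"x":0,"y":0,"z":0,"spin":0},{"x":0,"y":0,"z":0,"spin":0}]'; python3 -c "
from bench import r
print(r.close_job())"
```

```text
time: 44.4
ee_pos: [0.4316, -0.1222, 0.2108]
eef_rot: [1.0, -0.012, -0.0, 0.001]
ft_force: [-0.4, -1.0, -1.0]
width: 0.0563
the job is handed in; nothing more can be done
None
```

All three loose trowels are checked and sorted, and the job was handed in at about 44 s of the 210 s allowed.

- **To size (two):** Both blades slid right through the gauge with about 1 N of force, and I pushed them into stalls 1 and 3 until they met the back board. The last pictures put them within 0.6 mm of the trowel already in stall 2, measured along the stall.
- **Oversize (one):** It stopped at the gauge's jaws, with the force rising to 13 N within 2 mm, and both cameras also measured it wider than the others. It lies flat in the middle of the regrind tray, with its blade top about 8 mm above the bench, as expected.

The finished trowel's reading stayed the same throughout. The other things on the bench look unmoved in the last picture, but I did not measure them again.

One disagreement remained: the two cameras differed by 3–7 mm in y. I settled it against blades held in the gripper: at the gauge the scene camera reads about 2.5 mm low and the top camera is close to right. The scene offset grew to about 5 mm near stall 3, so there I lined the blade up relative to the rack in both views.

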